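Shut down the bench tester, jack it up and hold it

TASK

Shut the bench tester down on its keypad: press the round key, then the square key, then the narrow bar key, each fully down and one at a time. Then set the lever jack down on the bench with its saddle centred under the tester's marked lift pad (the round one with the raised ring, not the plain rectangular bracket), let go of it, and give the handle a full pump, all the way down and all the way back up. Push the handle all the way down once more and finish holding it down, the tester's chassis resting raised on the saddle and nothing else; leave the other things on the bench alone.

Things in the scene. Friction and masses are not known exactly. Their poses are not given: they have to be found in the camera images.
- lift_pad (a point): Marked lift pad: round steel pad, 48 mm across, 10 mm thick, raised ring and centre dot on top, on a short arm at the tester's lower front. Site: centre of its flat underside, 80 mm above the bench with the chassis down. x points level from the pad straight into the tester, z up. The tester's front (chassis and base) is 45 mm beyond the centre along x; under the pad is free space down to the bench.
- tester: Dark fixed base (260 deep x 280 wide x 55 mm high) of the bench tester; origin at the centre of its underside, x from front to rear. On it the grey chassis, 255 x 280 x 100 mm, its top 160 mm above the bench. A plain rectangular bracket (45 mm wide, 33 mm out) sits on the same front 135 mm along -y from the lift pad: not a lift point.
- chassis (a joint): Tilt of the tester's chassis about its rear lower edge, 300 mm behind the lift pad: 0 down on the base, grows as the front is raised (stop at 0.3 rad). It takes 9 to 14 N at the lift pad and falls back by its weight. A full jack stroke tilts it by about 0.07 rad.
- jack_grip (a point): Carrying post of the loose lever jack (0.9 kg, balanced at the post): upright block 22 mm along x, 16 mm across y, top 105 mm above the jack's underside; point on it at 85 mm. x points along the jack to the saddle, 95 mm ahead; the paddle is 132 mm behind. Base 20 mm high, 86 mm wide, from 125 mm ahead to 155 mm behind the post; round housing 48 mm across, 54 mm high under the saddle.
- saddle_top (a point): Saddle of the jack: level round steel disc, 36 mm across, on a vertical ram. Site at the centre of its top face, 66 mm above the jack's underside with the handle up (14 mm below the lift pad's underside); it rises 36 mm at full stroke. Axes as those of the jack.
- handle_paddle (a point): Rubber paddle (42 x 50 mm) at the rear end of the jack's handle, pushed down from above. Site at the middle of its upper face, 114 mm above the bench with the handle up, about 59 mm fully down; it swings on a 112 mm radius about a cross pin 30 mm behind the post, 62 mm high, so it also shifts about 10 mm away from the post going down.
- handle (a joint): Pump handle of the jack: 0 up (rest, sloping 0.42 rad up to the rear), 0.5 rad fully down (stop). The saddle rises 7.2 mm per 0.1 rad and meets the pad at about 0.2. Springs back up by itself when let go, the saddle going down with it. About 3 N at the paddle moves it unloaded, 8 to 12 N when lifting; damping adds more if pushed fast.
- key_round_top (a point): Round key (38 mm across): its top face is what to press. It stands 14 mm proud of its grey housing, which is 46 x 54 mm and ends 36 mm above the bench; the untouched top is 50 mm above the bench. Site at the centre of the top; its axes are those of the keypad.
- key_square_top (a point): Square key (24 x 24 mm): its top face is what to press. It stands 14 mm proud of its grey housing, which is 46 x 54 mm and ends 36 mm above the bench; the untouched top is 50 mm above the bench. Site at the centre of the top; its axes are those of the keypad.
- key_bar_top (a point): Narrow bar key (12 mm along x, 40 mm along y): its top face is what to press. It stands 14 mm proud of its grey housing, which is 46 x 54 mm and ends 36 mm above the bench; the untouched top is 50 mm above the bench. Site at the centre of the top; its axes are those of the keypad.
- key_round (a joint): Travel of the round key: 0 untouched, 0.007 m fully down; springs back when released. About 5 N takes it fully down. The three keys stand 55 mm apart in a row along the keypad's x axis, in any order; all are white plastic.
- key_square (a joint): Travel of the square key: 0 untouched, 0.007 m fully down; springs back when released. About 5 N takes it fully down. The three keys stand 55 mm apart in a row along the keypad's x axis, in any order; all are white plastic.
- key_bar (a joint): Travel of the narrow bar key: 0 untouched, 0.007 m fully down; springs back when released. About 5 N takes it fully down. The three keys stand 55 mm apart in a row along the keypad's x axis, in any order; all are white plastic.
- screwdriver: Bystander: screwdriver 170 mm long lying on the bench. Leave alone.
- wrench: Bystander: flat wrench 160 mm long lying on the bench. Leave alone.
- bottle: Bystander: white bottle, 56 mm across, 150 mm high; origin at its foot. Leave alone.
- carton: Bystander: small carton 80 x 60 x 50 mm; origin at the centre of its underside. Leave alone.
- motor: Bystander: small motor, 60 mm across and 65 mm high, standing on end; origin at its foot. Leave alone.
- mug: Bystander: white mug, 76 mm across and 90 mm high; origin at its foot. Leave alone.

How it is judged:
On the way, in this order (a step that is already met when the one before it is completed fails the run):
1. the round key alone is pressed down (value of joint key_round above 0.0045 m and value of joint each of key_square, key_bar below 0.002 m).
2. then the square key alone is pressed down (value of joint key_square above 0.0045 m and value of joint each of key_round, key_bar below 0.002 m).
3. then the bar key alone is pressed down (value of joint key_bar above 0.0045 m and value of joint each of key_round, key_square below 0.002 m).
4. the jack stands on the bench, let go, handle up, its saddle centred under the lift pad (within 10 mm) (horizontal distance between saddle_top and lift_pad below 0.01 m and angle between jack_grip's own z axis and vertical below 0.05 rad and height (world z) of jack_grip below 0.089 m and value of joint handle below 0.06 rad and contact force between the fingers and jack below 0.5 N and value of joint chassis below 0.01 rad), for 0.2 s.
5. the handle is pushed down and the saddle lifts the chassis (value of joint handle above 0.4 rad and value of joint chassis above 0.045 rad and contact force between saddle and chassis above 3 N), for 0.1 s.
6. the handle is all the way up again and the chassis down (value of joint handle below 0.06 rad and value of joint chassis below 0.01 rad and horizontal distance between saddle_top and lift_pad below 0.015 m), for 0.1 s.
At the end, for the whole second after the job is handed in: Robot pushes the handle (over 2 N), held still over 0.40 of its 0.50 rad; chassis tilted over 0.045 rad, on the saddle with over 3 N, not touched by the robot; saddle within 15 mm of the pad centre from above; jack flat on the bench (under 0.06 rad); keys released (all of step 5 and contact force between any of the fingers, the arm and handle above 2 N and horizontal distance between saddle_top and lift_pad below 0.015 m and angle between jack_grip's own z axis and vertical below 0.06 rad and height (world z) of jack_grip below 0.09 m and velocity of joint handle between -0.05 and 0.05 rad/s and velocity of joint chassis between -0.05 and 0.05 rad/s and contact force between each of the fingers, the arm and chassis below 0.5 N and value of joint each of key_round, key_square, key_bar below 0.002 m); the arm keeps its last pose, push and grip.
It fails at once if two keys down at once (value of joint each of key_round, key_square above 0.004 m or value of joint each of key_round, key_bar above 0.004 m or value of joint each of key_square, key_bar above 0.004 m).
It fails at once if the jack tipped over (angle between jack_grip's own z axis and vertical above 0.6 rad).
It fails at once if a bystander shoved more than 40 mm (distance of any of screwdriver, wrench, bottle, carton, motor, mug from where it was at the start of the episode above 0.04 m).
It also fails if it takes over 72 s, if anything falls off the work surface, if the arm or the gripper's body presses on something with over 40 N, if the wrist force passes 120 N, or if a joint passes its speed limit or range.

ROBOT

A 6-joint arm with a two-finger parallel gripper is mounted at the origin on the work surface. World frame = base frame: x ahead of the robot, y to its left, z up, the work surface at z = 0. Lengths are in m, angles in rad, forces in N, time in s.
With the tool pointing down it reaches from about 0.3 to 0.85 m from the base axis. Payload 5.4 kg.
Tool frame: the origin (TCP) lies between the finger pads; the fingertips stand 19 mm ahead of it and the grasp point (between the pads) is the TCP; z points along the fingers, y is the direction in which the jaws open and shut (so a half turn about z gives the same grasp; the last joint's range is limited). The gripper opens to 85 mm and grips with 20 to 120 N. Pads are 22 mm wide; open, the fingers measure 114 mm over their backs; the gripper's body (76 mm by 85 mm) begins 54 mm behind the grasp point. The pads swing forward as they close: fully open they stand 13 mm farther back than shut.
Start: joints at [1.087, 0.158, 1.597, -0, 1.386, -0.21], TCP at [0.155, 0.554, 0.25] pointing down, gripper open.
Joint ranges: [-2.91, 2.91], [-0.94, 2.29], [0.18, 2.7], [-1.29, 4.43], [0.17, 2.64], [-3, 3]. Speed limits (rad/s): [2.57, 2.57, 3.14, 3.14, 3.14, 3.14].

INTERFACE

Orientations are given as a unit quaternion [x, y, z, w].
In Python, from plant import * gives the robot as it stands.
- The arm moves only by the tool carry_out, never from a script. Its argument "increments" is one flat list of numbers, 5 for each row, row after row: the shift along the world's x, y, z in cm, then the turn about the world's z in degrees, then the finger opening in cm, from 0 to 8.54. In form: [tx, ty, tz, twist, hand, tx, ty, tz, twist, hand, ...]. A call has 1 to 20 rows; each row is the pose to reach, as a shift and turn from the pose measured when the call began; what a row does not reach only later rows make up. A row lasts 1/10 s, in which the tool goes at most 50 mm and 8.59 degrees, less where a joint would pass 70% of its speed; a pose out of reach is approached as far as the arm can. A call with a gripper value outside its range is refused whole. The fingers move at their own pace and stop on an object; "force" is the grip in N (left out, the last holds). Time passes only in rows, so rows that repeat a pose let the fingers close. It gives the time, the measured TCP pose, the force and the opening at its end, in the units of the state.
- sense(): the state, without advancing time (a new reading comes with each control period).
- snapshot(name): name is "scene" or "top" or "wrist"; returns the picture (420x560x3 uint8, red, green, blue); there is no depth.
- camera_params(name): a dict with "camera_matrix" (3x3 intrinsics, pixels), "eye" and "attitude" of the camera in the world. Camera axes: x right, y down, z forward; pixel columns grow to the right and rows downward; lengths in m; the calibration is good to about 2 mm. A picture is of the moment at which its call begins: read the wrist's pose just before it. camera_params takes no time and is no camera call; for the wrist camera it gives the pose at the moment of the call.
- finish_job(): hands the job in, once; it reports no verdict.
Trained networks look in the newest picture that a camera, given by its name, has taken for a name from the list of things; names that differ only in an ending like _2 or _b are one class to them, and where a whole thing is asked for, a point or a joint stands for the part that bears it (a point fixed in the world has none). Each returns a list of dicts, best first, with "confidence" (0 to 1); they miss things now and then, are a little off and sometimes report something else, mostly with a low value. They report only what shows in the picture. A call takes as long as a camera call.
- trace(name, camera): "region" (420x560 bool, what is visible of it) and "extent" ([left, top, width, height] in pixels, round what is visible of it).
The state is a dict: "clock": time; "q": joint angles; "qvel": joint speeds; "joint_efforts": joint torques, N m; "tcp_pos": TCP position; "tool_rot": TCP orientation; "ft_force": force on the tool from outside, world axes, zero at the start; "moment": the same for the moment, N m; "opening": finger opening in m.
Only numpy, scipy, OpenCV 4.12 (cv2) and the standard library are available. Lean on these libraries where they do the work, as an engineer would, in place of code of your own. Each camera call takes 0.05 s, during which the arm holds its last target.

## Working session

There is one attempt and no reset: what is moved stays moved. The work goes in short steps, Python scripts to look and compute and a tool call to move; the robot and the scene stay as the last step left them, time stands still between calls to the robot, and variables do not carry over. Pictures are saved under pics/ and viewed, and the job is handed in when it is done.

Besides the shell and the picture viewer there is one more tool, called as a command line: name --argument value ..., lists and objects as JSON in quotes. carry_out: Moves the arm, as the interface text tells. Its arguments: {"type":"object","properties":{"increments":{"type":"array"},"force":{"type":"number"}},"required":["increments"]}

```bash
ls; mkdir -p pics
cat > h.py <<'E'
from plant import *
import numpy as np, cv2
from scipy.spatial.transform import Rotation as R
def save(name,fn):
    im=snapshot(name); cv2.imwrite('pics/'+fn,im[:,:,::-1]); return im
def cam(name):
    c=camera_params(name); return np.array(c["camera_matrix"]),np.array(c["eye"]),c["attitude"]
def rot(a):
    a=np.array(a); return a if a.shape==(3,3) else R.from_quat(a).as_matrix()
def px2w(name,u,v,z,c=None):
    K,e,a=c or cam(name); d=rot(a)@np.linalg.inv(K)@np.array([u,v,1.]); t=(z-e[2])/d[2]; return e+t*d
def w2px(name,p,c=None):
    K,e,a=c or cam(name); q=K@(rot(a).T@(np.array(p)-e)); return q[:2]/q[2]
E
python3 - <<'E'
from h import *
s=sense(); print(s)
save("scene","s0.png"); save("top","t0.png"); save("wrist","w0.png")
for n in("scene","top","wrist"): print(n,camera_params(n))
E
```

```text
pics
{'clock': 0.0, 'q': array([ 1.08689670e+00,  1.59055919e-01,  1.59828972e+00, -4.37169449e-05,
        1.38623478e+00, -2.10110355e-01]), 'qvel': array([ 7.95268119e-04,  1.31414071e-03, -9.29074249e-05,  7.99504647e-04,
        5.50015693e-05, -9.17797453e-04]), 'joint_efforts': array([ 1.63122662e-03, -3.96012390e+01, -3.31424582e+01, -1.61919393e-04,
        8.58296145e-03,  9.38474727e-06]), 'tcp_pos': array([0.15522175, 0.55302857, 0.24928425]), 'tool_rot': array([ 1.36463402e-01,  9.90644614e-01, -9.41944569e-04, -3.17798144e-04]), 'ft_force': array([ 0.53988935, -0.56674198,  0.66888165]), 'moment': array([ 0.02539847,  0.01415901, -0.02604442]), 'opening': 0.08516591103976069}
scene {'camera_matrix': array([[442.13569229,   0.        , 285.64893018],
       [  0.        , 442.13569229, 210.87893834],
       [  0.        ,   0.        ,   1.        ]]), 'eye': array([ 0.97807143, -0.48953585,  1.05403374]), 'attitude': array([ 0.90148075,  0.30349732, -0.10160042, -0.29137466])}
top {'camera_matrix': array([[417.97746045,   0.        , 276.19604265],
       [  0.        , 417.97746045, 210.49388628],
       [  0.        ,   0.        ,   1.        ]]), 'eye': array([0.41343473, 0.08580867, 1.22140435]), 'attitude': array([-0.69579005,  0.71667347, -0.03648113,  0.03040502])}
wrist {'camera_matrix': array([[337.80303809,   0.        , 279.66772067],
       [  0.        , 337.80303809, 207.96631222],
       [  0.        ,   0.        ,   1.        ]]), 'eye': array([0.07606268, 0.57575096, 0.37375948]), 'attitude': array([0.78648279, 0.59573074, 0.09783152, 0.13030234])}
```

View pics/t0.png

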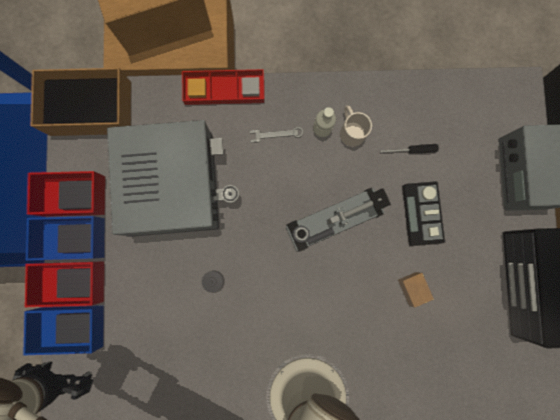

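View pics/s0.png

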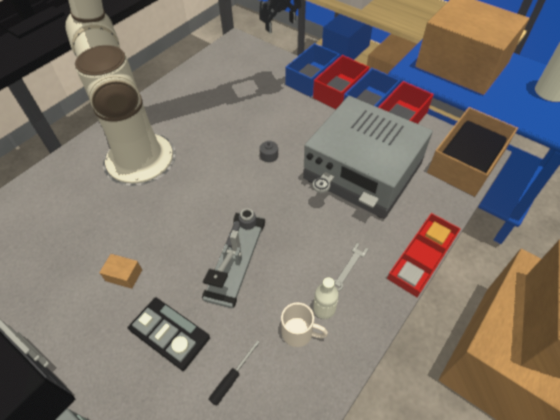

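View pics/w0.png

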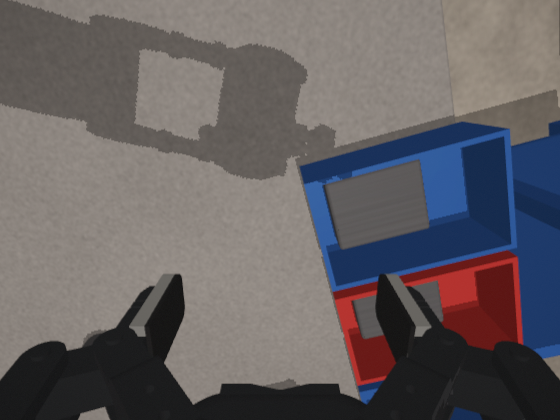

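The top view shows the keypad at (424,213): round key (430,192), bar (432,212) and square (433,231). The jack runs from its saddle (302,233) to the paddle (379,198). The tester is on the left with the lift pad at (231,194), and the bracket is at (216,146). Next I'll measure these precisely.

```bash
cat >> h.py <<'E'
def cen(r):
    m=r["region"]; v,u=np.nonzero(m); return u.mean(),v.mean(),m.sum(),r["extent"],r["confidence"]
E
python3 - <<'E'
from h import *
Z=dict(key_round_top=.05,key_square_top=.05,key_bar_top=.05,lift_pad=.09,saddle_top=.066,handle_paddle=.114,jack_grip=.105)
for n,z in Z.items():
    for c in("top","scene"):
        try:
            rs=trace(n,c)
        except Exception as e: print(n,c,e); continue
        for r in rs[:3]:
            u,v,k,ex,cf=cen(r); print(n,c,round(cf,2),[round(float(x),1) for x in(u,v)],k,list(map(float,ex)),np.round(px2w(c,u,v,z),4))
im=cv2.imread('pics/t0.png')
cv2.imwrite('pics/t0a.png',cv2.resize(im[150:270,180:320],None,fx=5,fy=5,interpolation=cv2.INTER_CUBIC))
cv2.imwrite('pics/t0b.png',cv2.resize(im[150:270,320:460],None,fx=5,fy=5,interpolation=cv2.INTER_CUBIC))
E
```

```text
key_round_top top 0.73 [428.2, 193.0] 141 [420.3, 185.3, 14.4, 16.7] [ 0.5618 -0.3579  0.05  ]
key_round_top scene 0.78 [179.8, 344.3] 224 [172.1, 333.3, 16.5, 20.9] [ 0.5671 -0.3635  0.05  ]
key_round_top scene 0.51 [233.0, 259.7] 3220 [204.8, 208.4, 63.2, 100.0] [ 0.5174 -0.1215  0.05  ]
key_square_top top 0.46 [434.2, 231.1] 69 [429.0, 227.1, 8.3, 11.1] [ 0.4533 -0.3679  0.05  ]
key_square_top scene 0.7 [161.9, 331.8] 150 [155.8, 323.5, 13.2, 17.7] [ 0.5124 -0.368   0.05  ]
key_bar_top top 0.46 [429.9, 211.8] 37 [426.8, 208.8, 9.7, 5.5] [ 0.508  -0.3595  0.05  ]
key_bar_top scene 0.68 [162.5, 331.3] 108 [156.1, 325.3, 12.8, 13.4] [ 0.5125 -0.3663  0.05  ]
lift_pad top 0.57 [164.1, 178.0] 11734 [106.5, 118.9, 132.5, 116.4] [0.6188 0.3782 0.09  ]
lift_pad top 0.18 [354.6, 127.1] 938 [339.5, 106.8, 33.4, 40.9] [ 0.7468 -0.1499  0.09  ]
lift_pad top 0.16 [420.8, 148.6] 285 [380.9, 145.2, 58.7, 5.9] [ 0.6807 -0.3303  0.09  ]
lift_pad scene 0.86 [365.3, 151.2] 9122 [304.9, 97.2, 127.7, 111.4] [0.6056 0.3806 0.09  ]
saddle_top top 0.43 [301.3, 233.3] 144 [295.5, 229.0, 9.7, 9.6] [0.4576 0.0067 0.066 ]
saddle_top top 0.41 [418.6, 148.6] 301 [377.5, 143.0, 60.0, 7.1] [ 0.6865 -0.3328  0.066 ]
saddle_top scene 0.48 [246.5, 214.8] 116 [239.5, 210.3, 11.3, 10.4] [0.4608 0.001  0.066 ]
handle_paddle top 0.92 [372.3, 202.3] 406 [340.9, 191.4, 49.5, 22.3] [ 0.5328 -0.1825  0.114 ]
handle_paddle scene 0.73 [217.6, 273.6] 493 [199.9, 250.5, 31.4, 39.8] [ 0.5426 -0.1957  0.114 ]
jack_grip top 0.56 [337.8, 217.6] 2897 [287.3, 187.0, 102.2, 61.0] [ 0.4952 -0.0899  0.105 ]
jack_grip scene 0.91 [233.4, 259.7] 3035 [204.6, 208.2, 62.4, 99.4] [ 0.5435 -0.1412  0.105 ]
```

View pics/t0a.png

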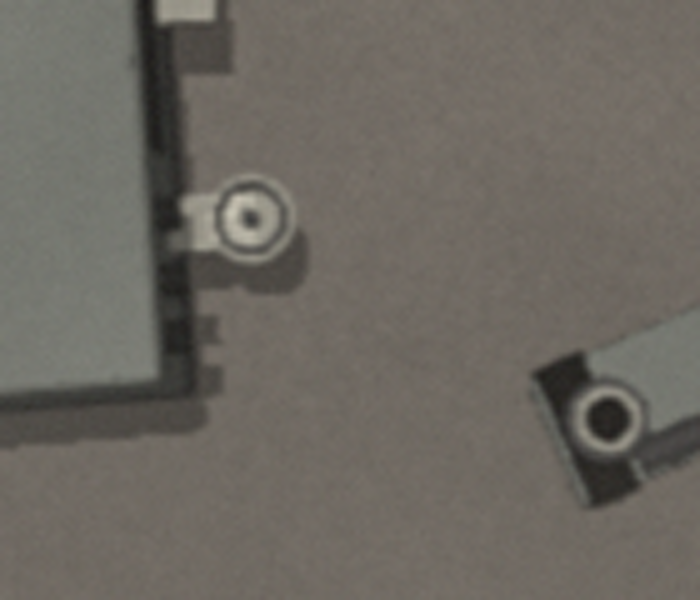

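View pics/t0b.png

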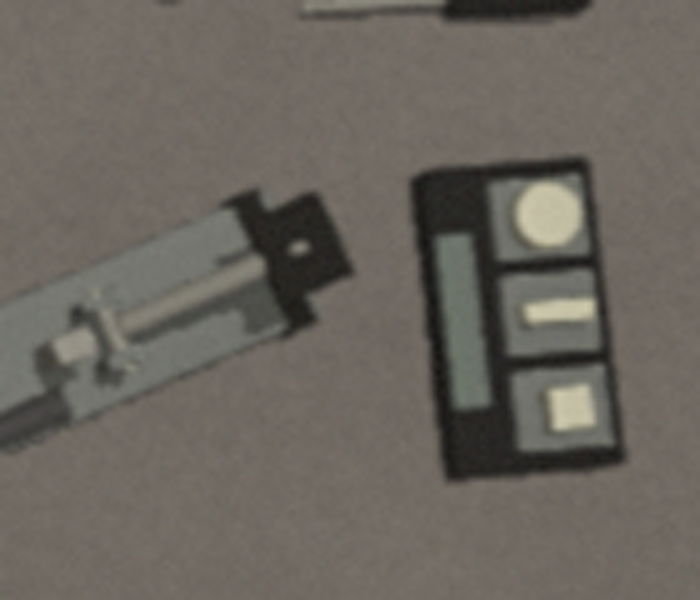

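Sharper pixel positions from the crops: round (429.8,192.6), bar (431.4,212.2), square (434.2,231.6), pad (230.4,193.6), saddle (301.4,233.6), post about (334,219.6), and paddle dot (380,199). I'll triangulate these with the scene camera.

Run:
```python
from h import *
P=dict(round=(429.8,192.6,.05),bar=(431.4,212.2,.05),square=(434.2,231.6,.05),pad=(230.4,193.6,.09),saddle=(301.4,233.6,.066),post=(334,219.6,.105),paddle=(380,199,.114))
for n,(u,v,z) in P.items():
    p=px2w("top",u,v,z); print(n,np.round(p,4),"scene px",np.round(w2px("scene",p),1))
im=cv2.imread('pics/s0.png')
a=cv2.resize(im[160:260,290:400],None,fx=5,fy=5,interpolation=cv2.INTER_CUBIC);cv2.imwrite('pics/s0a.png',a)
a=cv2.resize(im[195:375,120:280],None,fx=3.3,fy=3.3,interpolation=cv2.INTER_CUBIC);cv2.imwrite('pics/s0b.png',a)
```

```text
round [ 0.5627 -0.3626  0.05  ] scene px [178.7 342.8]
bar [ 0.5068 -0.3636  0.05  ] scene px [161.6 329. ]
square [ 0.4519 -0.3679  0.05  ] scene px [144.4 317. ]
pad [0.5706 0.1979 0.09  ] scene px [320.8 183.5]
saddle [0.4568 0.0065 0.066 ] scene px [246.6 212.8]
post [ 0.4902 -0.0795  0.105 ] scene px [233.7 232. ]
paddle [ 0.5411 -0.2036  0.114 ] scene px [214.9 275.6]
```

View pics/s0a.png

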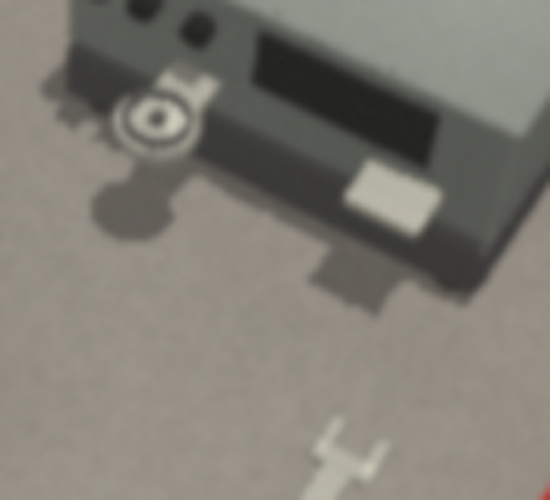

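View pics/s0b.png

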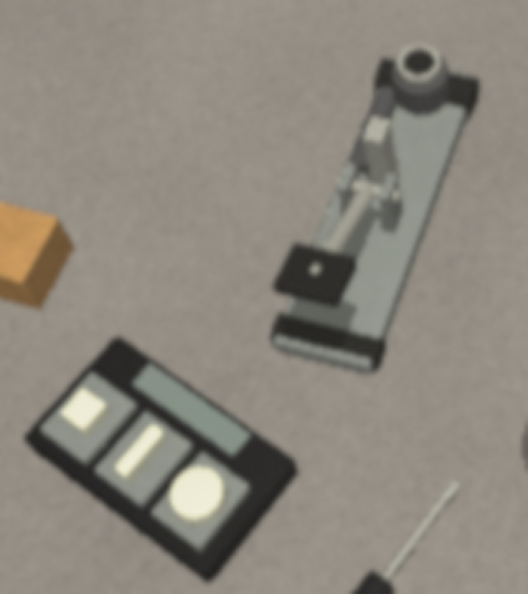

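Both cameras agree to about 3 mm, and the sizes fit: the keys are 55 mm apart, and saddle to paddle measures 226 mm against 227 mm expected. Now I'll move over the keypad with the fingers shut.

carry_out --increments '[1.5,-2,0,0,0,4,-6,0,0,0,6.5,-10.2,-0.5,0,0,9,-14.4,-1,0,0,11.5,-18.6,-1,0,0,14,-22.8,-1.5,0,0,16.5,-27,-2,0,0,19,-31.2,-2,0,0,21.5,-35.4,-2,0,0,24,-39.6,-3,0,0,26.5,-43.8,-3,0,0,29,-48,-3,0,0,31.5,-52.2,-3,0,0,33,-56.5,-4,0,0,34,-61,-4,0,0,34.5,-65.5,-4,0,0,35,-70,-4,0,0,35,-74.5,-4,0,0,35,-79,-4,0,0,35,-83,-4,0,0]' --force 40

```text
clock: 2.85
tcp_pos: [0.5052, -0.2787, 0.2104]
tool_rot: [0.137, 0.991, -0.0, 0.0]
ft_force: [0.7, -0.4, -0.2]
opening: 0.0
```

Run:
```python
from h import *
s=sense(); print(s['clock'],s['tcp_pos'],s['q'],s['ft_force'],s['opening'])
c=cam("wrist"); save("wrist","w1.png")
np.save('c1.npy',np.array([c[0].ravel(),0,0],dtype=object),allow_pickle=True)
for n,p in dict(round=(.565,-.363,.05),bar=(.509,-.364,.05),square=(.454,-.368,.05),pad=(.571,.198,.09)).items(): print(n,w2px("wrist",p,c))
```

```text
2.85 [ 0.50520961 -0.27874111  0.21042449] [-7.13465948e-01  1.95444864e-01  1.63532774e+00 -6.14551132e-05
  1.31033286e+00 -2.00968546e+00] [ 0.71362605 -0.35645553 -0.2077983 ] 1.0194635255392958e-05
round [211.56960629 273.57785838]
bar [189.76092053 221.0087646 ]
square [162.4896348  164.18517415]
pad [959.92233913 117.39605854]
```

View pics/w1.png

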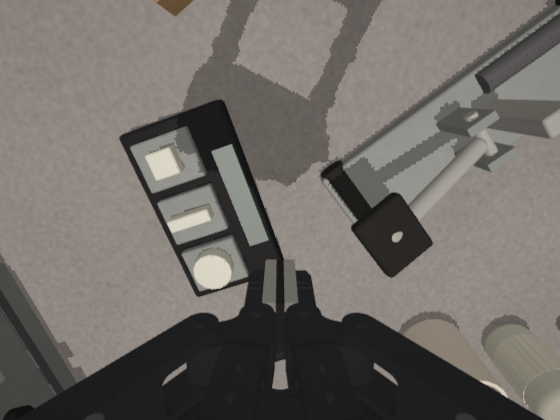

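The wrist view shows round at (212,268), bar at (189,217) and square at (163,163), each within 5 px of prediction.

Run:
```python
from h import *
c=cam("wrist"); s=sense(); print(s['tcp_pos'],s['clock'])
im=cv2.imread('pics/w1.png'); 
g=(im.min(axis=2)>185).astype(np.uint8); n,l,st,ce=cv2.connectedComponentsWithStats(g)
for i in range(1,n):
    if st[i,4]>80: print(ce[i],st[i],px2w("wrist",*ce[i],.05,c))
```

```text
[ 0.50468702 -0.2844202   0.21059637] 2.9
[162.03049759 163.95024077] [146 149  33  31 623] [ 0.45299923 -0.37477806  0.05      ]
[188.70460048 221.05569007] [168 211  42  21 413] [ 0.50821113 -0.37160967  0.05      ]
[211.90010741 271.70247046] [194 256  37  32 931] [ 0.56274082 -0.36889735  0.05      ]
```

carry_out --increments '[2,-3,-2,0,0,4,-6,-5,0,0,5.8,-7.9,-9,0,0,5.8,-7.9,-11.5,0,0,5.8,-7.9,-11.5,0,0,5.8,-7.9,-11.5,0,0]'

```text
clock: 3.5
tcp_pos: [0.5627, -0.363, 0.096]
tool_rot: [0.139, 0.99, -0.002, 0.001]
ft_force: [-0.2, -0.3, 0.2]
opening: 0.0001
```

```bash
cat > st.py <<'E'
from h import *
s=sense(); print(s['clock'],np.round(s['tcp_pos'],4),np.round(s['tool_rot'],4),np.round(s['ft_force'],2),np.abs(s['qvel']).max(),s['opening'])
E
python3 st.py
```

```text
3.5 [ 0.5627 -0.363   0.096 ] [ 1.385e-01  9.904e-01 -2.300e-03  5.000e-04] [-0.18 -0.26  0.25] 0.04647008790380533 0.0001429634188373358
```

carry_out --increments '[0,0,-1.5,0,0,0,0,-2.5,0,0,0,0,-3.2,0,0,0,0,-3.5,0,0,0,0,-3.5,0,0,0,0,-3.5,0,0]'

```text
clock: 4.1
tcp_pos: [0.5629, -0.363, 0.0621]
tool_rot: [0.138, 0.99, -0.002, 0.001]
ft_force: [-2.1, 1.7, 5.4]
opening: -0.0001
```

Run:
```python
from h import *
s=sense(); print(s['tcp_pos'],s['ft_force'])
save("wrist","w2.png"); save("scene","s2.png")
```

```text
[ 0.56294679 -0.3629841   0.06208206] [-2.12447766  1.69611047  5.41577617]
```

View pics/w2.png

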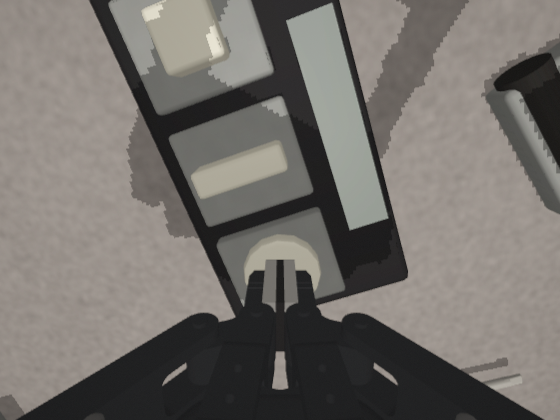

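The fingers are on the round key with 5.4 N and the tip at 43 mm. I'll push 2 mm further to be sure it's fully down.

carry_out --increments '[0,0,-0.2,0,0,0,0,-0.3,0,0,0,0,-0.3,0,0]'

```text
clock: 4.5
tcp_pos: [0.5631, -0.363, 0.0619]
tool_rot: [0.138, 0.99, -0.002, 0.0]
ft_force: [-5.0, 5.6, 14.6]
opening: -0.0005
```

The stop is reached: 14.6 N and no further travel. Next is the square key, 11 cm along, travelling well above the bar key.

carry_out --increments '[0,0,1.5,0,0,0,0,4,0,0,-2,0,4.5,0,0,-5,-0.3,4.5,0,0,-8,-0.5,4.5,0,0,-11,-0.6,4.5,0,0,-11,-0.6,4,0,0,-11,-0.6,3,0,0,-11,-0.6,3,0,0]'

```text
clock: 5.4
tcp_pos: [0.453, -0.3682, 0.0904]
tool_rot: [0.138, 0.99, -0.002, -0.0]
ft_force: [0.4, 0.9, -0.3]
opening: -0.0001
```

```bash
python3 st.py
python3 - <<'E'
from h import *
save("wrist","w3.png")
E
```

```text
5.4 [ 0.453  -0.3682  0.0904] [ 1.381e-01  9.904e-01 -1.500e-03 -4.000e-04] [ 0.38  0.86 -0.29] 0.0200706899214059 -0.0001407562042834606
```

View pics/w3.png

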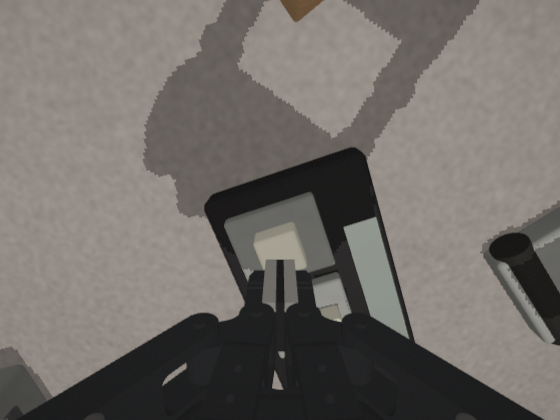

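The fingers sit above the square key, whose top shows at (280,245). Press it, check, then go on to the bar.

carry_out --increments '[0,0,-1.2,0,0,0,0,-2.2,0,0,0,0,-2.8,0,0,0,0,-3.1,0,0,0,0,-3.2,0,0,0,0,-3.2,0,0]'

```text
clock: 6.05
tcp_pos: [0.4539, -0.3683, 0.0617]
tool_rot: [0.138, 0.99, -0.001, -0.001]
ft_force: [-6.3, 8.7, 23.6]
opening: 0.0003
```

```bash
python3 st.py
python3 - <<'E'
from h import *
save("wrist","w4.png")
E
```

```text
6.05 [ 0.4539 -0.3683  0.0617] [ 1.376e-01  9.905e-01 -1.300e-03 -6.000e-04] [-6.35  8.73 23.59] 0.004472224818461225 0.0002888701335497369
```

View pics/w4.png

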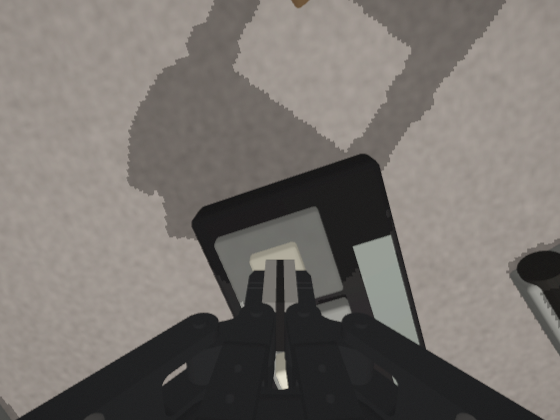

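The square key is fully down at 23.6 N on its stop. Now the bar key.

carry_out --increments '[0,0,1.5,0,0,0,0,4,0,0,2,0.1,4.5,0,0,4,0.2,4.5,0,0,5.4,0.3,4.2,0,0,5.4,0.3,3.5,0,0,5.4,0.3,3,0,0,5.4,0.3,3,0,0]'

```text
clock: 6.9
tcp_pos: [0.5064, -0.3645, 0.0897]
tool_rot: [0.138, 0.99, -0.0, -0.002]
ft_force: [0.3, 0.7, 0.5]
opening: -0.0001
```

```bash
python3 st.py
python3 - <<'E'
from h import *
save("wrist","w5.png")
E
```

```text
6.9 [ 0.5064 -0.3645  0.0897] [ 1.378e-01  9.905e-01 -3.000e-04 -2.100e-03] [0.29 0.67 0.51] 0.0175477043802316 -9.189325315724915e-05
```

View pics/w5.png

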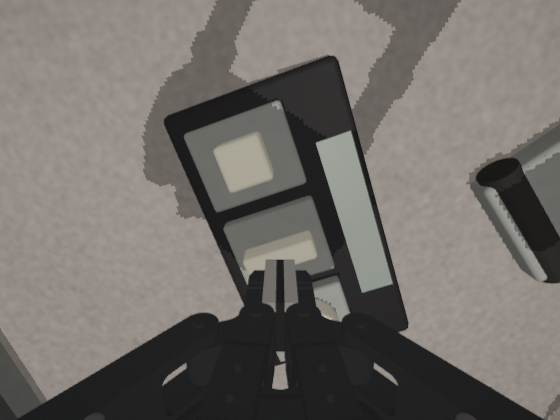

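carry_out --increments '[0.1,0,-1.2,0,0,0.1,0,-2.2,0,0,0.1,0,-2.8,0,0,0.1,0,-3,0,0,0.1,0,-3.1,0,0,0.1,0,-3.1,0,0]'

```text
clock: 7.55
tcp_pos: [0.5073, -0.365, 0.0618]
tool_rot: [0.138, 0.99, -0.0, -0.002]
ft_force: [-8.0, 5.9, 18.9]
opening: 0.0001
```

```bash
python3 st.py
python3 - <<'E'
from h import *
save("wrist","w6.png")
E
```

```text
7.55 [ 0.5073 -0.365   0.0618] [ 1.376e-01  9.905e-01 -5.000e-04 -2.500e-03] [-8.02  5.9  18.88] 0.002196792646520918 9.454431660750301e-05
```

View pics/w6.png

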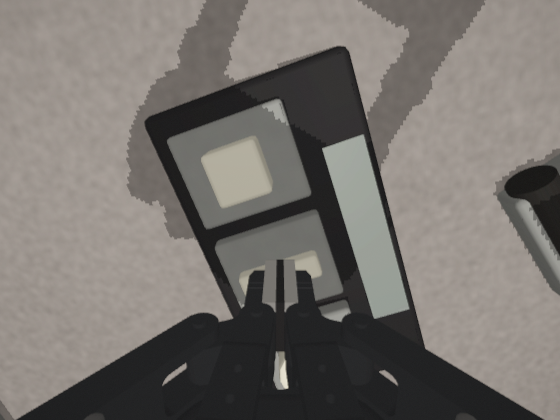

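The bar key is down on its stop at 18.9 N, at the same contact height as the other keys. Next I'll go up, open, and move over the jack post.

carry_out --increments '[0,0,2,0,0,0,0,6,0,0,0,1,10,0,0,0,4,13,-8,0,0,8,16,-16,4,-0.5,12,17,-24,8.5,-1,16,17,-32,8.5,-1.5,20,17,-40,8.5,-1.7,24,17,-48,8.5,-1.7,26,17,-52,8.5,-1.7,26.5,17,-52,8.5,-1.7,26.5,17,-52,8.5,-1.7,26.5,17,-52,8.5]'

```text
clock: 8.9
tcp_pos: [0.4904, -0.1009, 0.2316]
tool_rot: [0.558, 0.83, 0.0, -0.002]
ft_force: [-0.5, 1.0, -0.6]
opening: 0.085
```

```bash
python3 st.py
python3 - <<'E'
from h import *
c=cam("wrist"); save("wrist","w7.png")
for n,p in dict(saddle=(.457,.0065,.066),post=(.4902,-.0795,.105),paddle=(.541,-.2036,.114)).items(): print(n,w2px("wrist",p,c))
im=save("top","t7.png"); print(cam("wrist")[1]-c[1])
import pickle; pickle.dump(c,open('c7.pkl','wb'))
E
```

```text
8.9 [ 0.4904 -0.1009  0.2316] [ 5.578e-01  8.300e-01  4.000e-04 -2.400e-03] [-0.46  0.98 -0.58] 0.011771352380028847 0.08496079260023769
saddle [291.75954229  54.76748938]
post [289.82884071 180.8556095 ]
paddle [288.91132584 334.44816087]
[ 8.72571402e-05 -1.82026064e-04  6.56230388e-05]
```

View pics/w7.png

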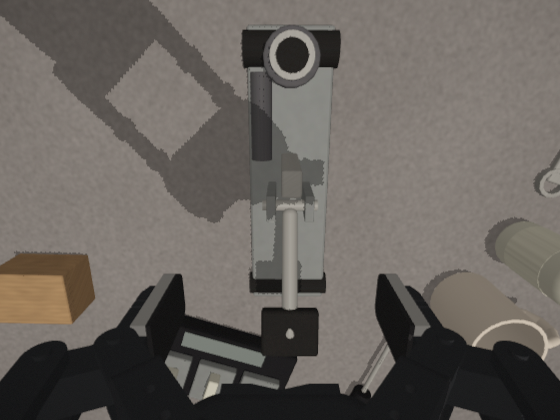

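The wrist view shows saddle (292,54), post top about (291,180) and paddle dot (289,333), all within 2 px of prediction. I'll zoom in on the post.

Run:
```python
from h import *
import pickle; c=pickle.load(open('c7.pkl','rb'))
im=cv2.imread('pics/w7.png'); cv2.imwrite('pics/w7a.png',cv2.resize(im[140:260,230:350],None,fx=5,fy=5,interpolation=cv2.INTER_CUBIC))
s=px2w("",292,54,.066,c);p=px2w("",289.3,333,.114,c); d=s-p
print(s,p,np.hypot(*d[:2]),np.degrees(np.arctan2(d[1],d[0])))
u=d[:2]/np.hypot(*d[:2]); print("post from saddle",s[:2]-.095*u,"from paddle",p[:2]+.132*u)
t=sense()['tool_rot']; y=R.from_quat(t).as_matrix()[:,1]; print(np.degrees(np.arctan2(y[1],y[0])))
```

```text
[0.45696094 0.00708035 0.066     ] [ 0.54073015 -0.2020828   0.114     ] 0.2253142353606868 111.8259526526724
post from saddle [ 0.49228084 -0.08110982] from paddle [ 0.49165409 -0.07954489]
22.128922961779857
```

View pics/w7a.png

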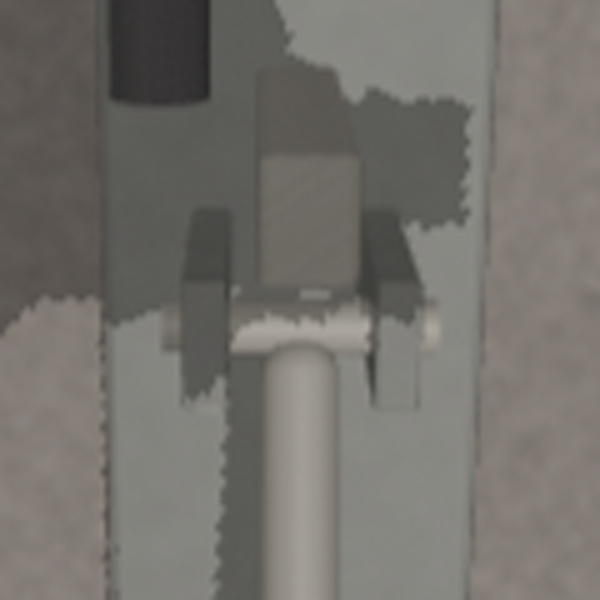

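The post top face is centred at about (292,184), which matches the saddle/paddle estimate of about (0.492,-0.0805). I'll now work out the tester yaw and the target pose.

Run:
```python
from h import *
import pickle; c=pickle.load(open('c7.pkl','rb'))
print("post img",px2w("",292,184,.105,c))
for r in trace("tester","top")[:2]:
    print(r['confidence'],cv2.minAreaRect(np.argwhere(r['region'])[:,::-1].astype(np.float32)))
a=px2w("top",180+160/5,150+378/5,.16);b=px2w("top",180+138/5,150,.16); d=b-a;print(a,b,np.degrees(np.arctan2(d[1],d[0])))
p1=px2w("top",230.4,193.6,.09)
# scene triangulation of pad
def tri(l):
    A=[];B=[]
    for n,u,v in l:
        K,e,at=cam(n); q=rot(at)@np.linalg.inv(K)@np.array([u,v,1.]);q/=np.linalg.norm(q);M=np.eye(3)-np.outer(q,q);A.append(M);B.append(M@e)
    return np.linalg.solve(sum(A),sum(B))
print("pad tri",tri([("top",230.4,193.6),("scene",321.4,184.)]),p1)
print("pad from scene",px2w("scene",321.4,184.,.09))
print("motor",px2w("top",213,282,.065))
im=cv2.imread('pics/t7.png'); cv2.imwrite('pics/t7a.png',cv2.resize(im[100:250,90:250],None,fx=4.5,fy=4,interpolation=cv2.INTER_CUBIC))
```

```text
post img [ 0.49269431 -0.08115384  0.105     ]
0.61 ((172.69052124023438, 177.5823974609375), (110.8945083618164, 129.71875), 85.39990234375)
[0.4802776  0.23927206 0.16      ] [0.67611888 0.24761152 0.16      ] 2.4383367270354803
pad tri [0.57147428 0.19868835 0.08766255] [0.57057741 0.19793883 0.09      ]
pad from scene [0.5729577  0.19761809 0.09      ]
motor [0.33194437 0.25265468 0.065     ]
```

View pics/t7a.png

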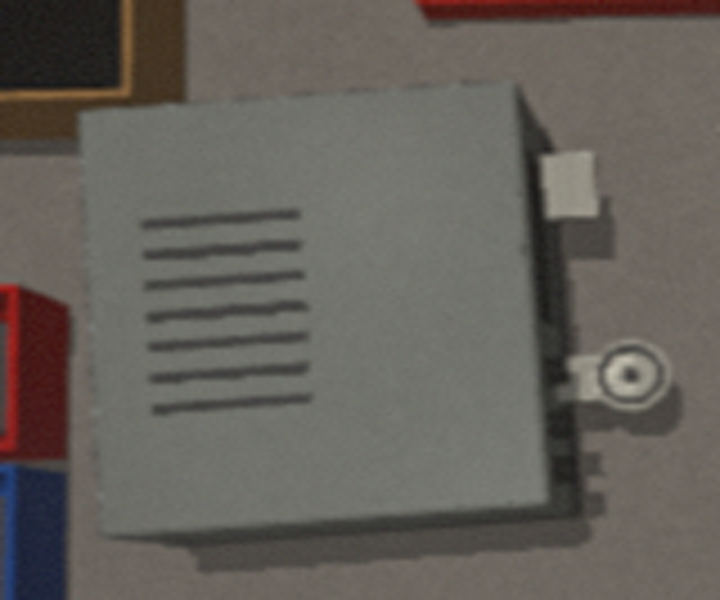

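Pad centre is about (0.571,0.198), and the tester front is 45 mm beyond it, as specified. Pad x is at about 92.4° and the jack is at 111.8°. Now descend to the post.

carry_out --increments '[0.1,2.2,-2,0,8.5,0.1,2.2,-6,0,8.5,0.1,2.2,-10,0,8.5,0.1,2.2,-13,0,8.5,0.1,2.2,-14.4,0,8.5,0.1,2.2,-14.4,0,8.5,0.1,2.2,-14.4,0,8.5]'

```text
clock: 9.75
tcp_pos: [0.4924, -0.0798, 0.089]
tool_rot: [0.558, 0.83, 0.001, -0.001]
ft_force: [0.7, -0.7, -0.4]
opening: 0.0851
```

```bash
python3 st.py
python3 - <<'E'
from h import *
save("wrist","w8.png")
E
```

```text
9.75 [ 0.4924 -0.0798  0.089 ] [ 5.585e-01  8.295e-01  7.000e-04 -1.500e-03] [ 0.67 -0.69 -0.4 ] 0.02270645060433958 0.08512308921287366
```

View pics/w8.png

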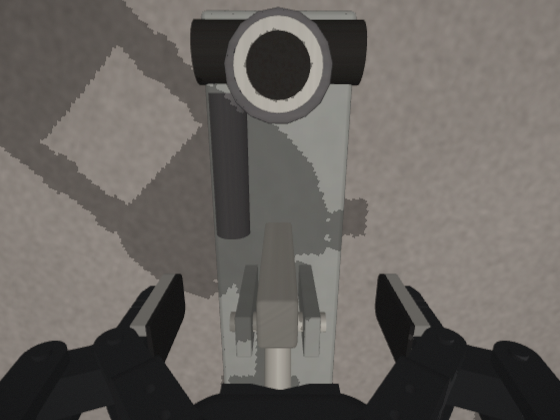

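The post at (277,325) is centred between the fingers. Close.

carry_out --increments '[0,0,0,0,4,0,0,0,0,1,0,0,0,0,1,0,0,0,0,1,0,0,0,0,1,0,0,0,0,1]' --force 70

```text
clock: 10.4
tcp_pos: [0.4924, -0.08, 0.0896]
tool_rot: [0.558, 0.83, 0.0, -0.001]
ft_force: [-2.9, -1.5, 2.1]
opening: 0.0151
```

```bash
python3 st.py
python3 - <<'E'
from h import *
save("wrist","w9.png")
E
```

```text
10.4 [ 0.4924 -0.08    0.0896] [ 5.583e-01  8.296e-01  5.000e-04 -1.200e-03] [-2.89 -1.47  2.12] 0.002253650616306146 0.015050086421013619
```

View pics/w9.png

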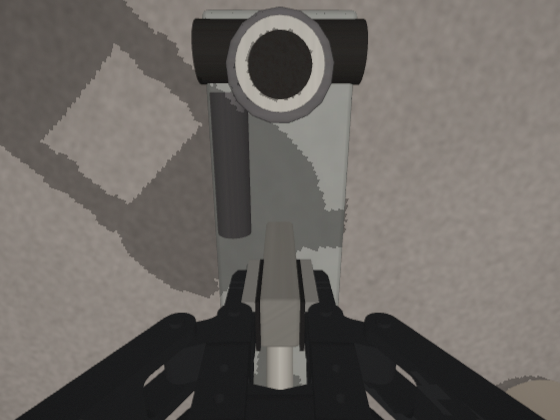

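Gripped at 15 mm opening, with the saddle at (280,65). Lift 2 cm, turn -19.5° and move to about 70 mm short of the pad.

carry_out --increments '[0,0,0.7,0,1,0,0,1.5,0,1,1,1,2,-2,1,3,3,2,-6,1,5,5.5,2,-10,1,7,8,2,-14,1,8,10,2,-18,1,8.6,11,2,-19.5,1,8.6,11.3,2,-19.5,1,8.6,11.3,1.5,-19.5,1,8.6,11.3,1.5,-19.5,1]'

```text
clock: 11.55
tcp_pos: [0.577, 0.0326, 0.1032]
tool_rot: [0.691, 0.723, -0.0, -0.002]
ft_force: [-0.1, -0.5, -8.6]
opening: 0.0157
```

```bash
python3 st.py
python3 - <<'E'
from h import *
import pickle
c=cam("wrist"); save("wrist","w10.png"); save("scene","s10.png"); pickle.dump(c,open('c10.pkl','wb'))
print(w2px("",(.571,.198,.09),c),w2px("",(.571,.198,.0),c))
E
```

```text
11.55 [0.577  0.0326 0.1032] [ 6.908e-01  7.231e-01 -3.000e-04 -2.200e-03] [-0.12 -0.47 -8.58] 0.010014619663667946 0.01570386227711581
[ 283.09093082 -190.24464848] [282.04118838 -62.00271516]
```

View pics/w10.png

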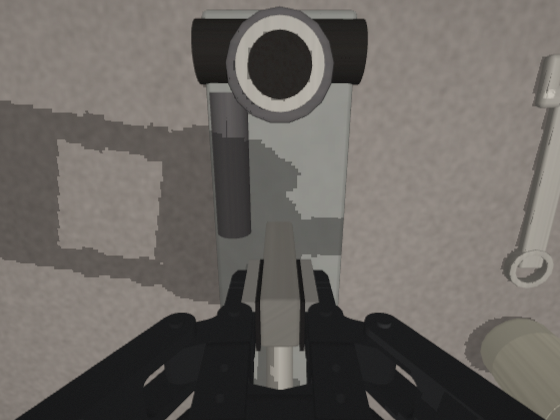

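View pics/s10.png

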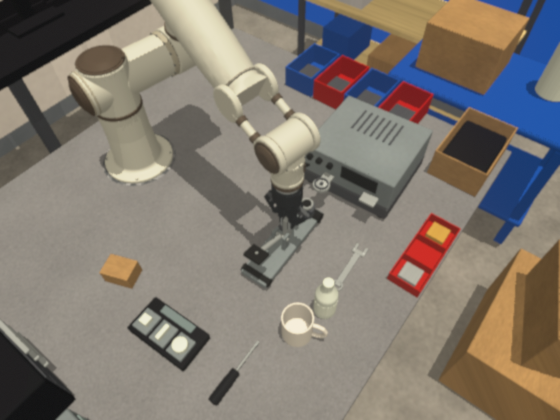

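The jack is held level with 8.6 N on the wrist (0.9 kg), and the saddle is still at (280,65) in the wrist view. I'll compute where the saddle is and the remaining shift.

Run:
```python
from h import *
import pickle; c=pickle.load(open('c10.pkl','rb'))
im=cv2.imread('pics/w10.png'); g=cv2.cvtColor(im,cv2.COLOR_BGR2GRAY)
ci=cv2.HoughCircles(cv2.medianBlur(g,5)[0:140,200:360],cv2.HOUGH_GRADIENT,1,40,param1=100,param2=20,minRadius=38,maxRadius=60);print(ci)
m=((g>150)).astype(np.uint8); m[140:]=0; m[:,:220]=0; m[:,345:]=0
cs=max(cv2.findContours(m,cv2.RETR_EXTERNAL,cv2.CHAIN_APPROX_NONE)[0],key=cv2.contourArea); e=cv2.fitEllipse(cs); print(e)
s=px2w("",e[0][0],e[0][1],.066+.0136,c); t=sense()['tcp_pos']; print(s, s-t, np.hypot(*(s-t)[:2]))
print("shift cm",100*(np.array([.571,.198])-s[:2]))
# stat post-based prediction
a=np.radians(92.35); print("post est", t[:2]+.095*np.array([np.cos(a),np.sin(a)]))
```

```text
[[[78.5 68.5 53.9]]]
((279.48626708984375, 62.98065948486328), (87.73979187011719, 95.1620864868164), 178.8048858642578)
[0.57303615 0.12699741 0.0796    ] [-0.00459872  0.09462201 -0.02437047] 0.09473369989568137
shift cm [-0.20361488  7.10025931]
post est [0.57373951 0.1272955 ]
```

carry_out --increments '[0,0,-0.5,0,1,0,0,-0.8,0,1,0,1,-0.8,0,1,-0.1,2.5,-0.8,0,1,-0.1,4,-0.8,0,1,-0.2,5.5,-0.8,0,1,-0.2,6.5,-0.8,0,1,-0.2,7.1,-0.8,0,1,-0.2,7.1,-0.8,0,1,-0.2,7.1,-0.8,0,1]'

```text
clock: 12.65
tcp_pos: [0.5757, 0.1032, 0.096]
tool_rot: [0.691, 0.723, 0.0, -0.001]
ft_force: [0.7, -0.3, -9.1]
opening: 0.0149
```

```bash
python3 st.py
python3 - <<'E'
from h import *
import pickle
c=cam("wrist"); save("wrist","w11.png"); save("scene","s11.png"); save("top","t11.png");pickle.dump(c,open('c11.pkl','wb'))
print(w2px("",(.571,.198,.09),c))
a=cv2.imread('pics/s11.png')[130:290,240:420]; cv2.imwrite('pics/s11a.png',cv2.resize(a,None,fx=3.5,fy=3.5,interpolation=cv2.INTER_CUBIC))
E
```

```text
12.65 [0.5757 0.1032 0.096 ] [ 0.6909  0.7229  0.     -0.0015] [ 0.75 -0.29 -9.12] 0.012782544702818782 0.014890036748014217
[277.17000189  57.1892038 ]
```

View pics/w11.png

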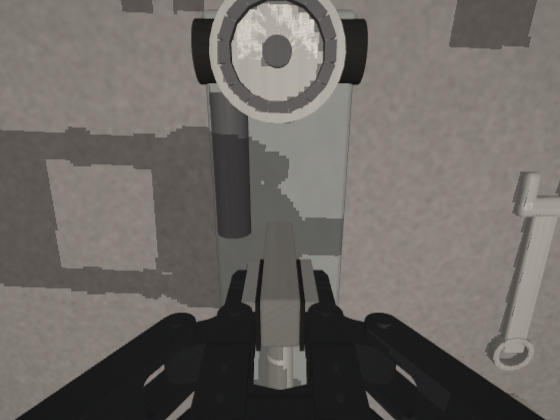

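View pics/s11a.png

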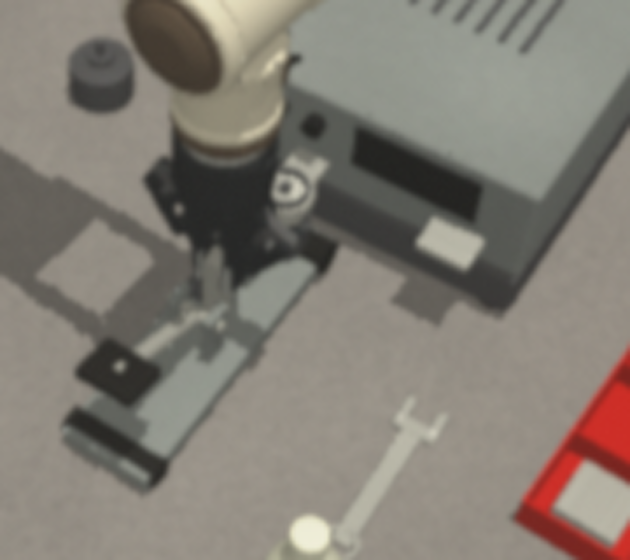

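The pad's centre dot is at (277,51) in the wrist view. I'll compare it with the saddle in the same camera, where calibration bias cancels.

Run:
```python
from h import *
import pickle; c=pickle.load(open('c11.pkl','rb'))
g=cv2.cvtColor(cv2.imread('pics/w11.png'),cv2.COLOR_BGR2GRAY)
s=px2w("",279.5,63,.066+.0064,c)
for z in(.088,.09,.092): 
    p=px2w("",277,51,z,c); print(z,p,100*(p-s)[:2])
print(s)
print(px2w("top",230.4,193.6,.09))
```

```text
0.088 [0.57082858 0.20021425 0.088     ] [-0.09809453  0.26601502]
0.09 [0.57085593 0.19999468 0.09      ] [-0.09535941  0.24405767]
0.092 [0.57088328 0.19977511 0.092     ] [-0.09262428  0.22210031]
[0.57180953 0.1975541  0.0724    ]
[0.57057741 0.19793883 0.09      ]
```

Run:
```python
import cv2
a=cv2.imread('pics/w11.png')[0:130,180:380]; cv2.imwrite('pics/w11a.png',cv2.resize(a,None,fx=4,fy=4))
a=cv2.imread('pics/w10.png')[0:130,180:380]; cv2.imwrite('pics/w10a.png',cv2.resize(a,None,fx=4,fy=4))
```

```text
(no output)
```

View pics/w11a.png

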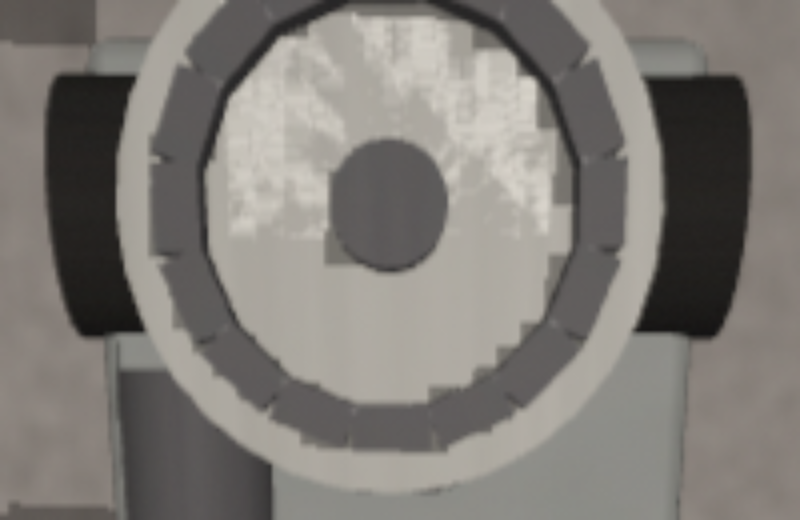

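View pics/w10a.png

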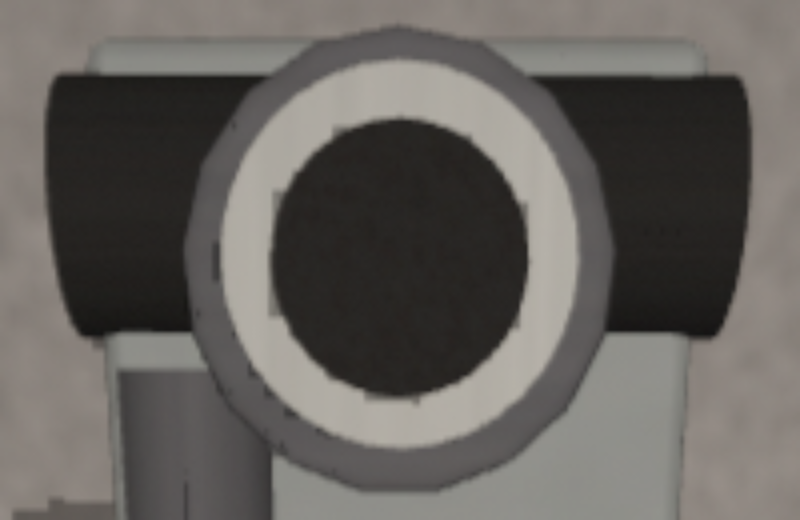

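The offset is only about 1 mm in -x and 2 mm in +y. I'll correct it and set the jack down.

carry_out --increments '[-0.1,0.2,0,0,1,-0.1,0.2,-0.3,0,1,-0.1,0.2,-0.6,0,1,-0.1,0.2,-0.7,0,1,-0.1,0.2,-0.7,0,1,-0.1,0.2,-0.7,0,1]'

```text
clock: 13.4
tcp_pos: [0.5748, 0.1047, 0.0897]
tool_rot: [0.691, 0.723, 0.0, -0.001]
ft_force: [-5.2, -0.8, 1.6]
opening: 0.0152
```

```bash
python3 st.py
```

```text
13.4 [0.5748 0.1047 0.0897] [ 0.6913  0.7226  0.     -0.0015] [-5.19 -0.84  1.55] 0.003066011983537772 0.015216390772883436
```

It's down: the wrist went from -9 N to +1.6 N. Release and rise.

carry_out --increments '[0,0,0,0,3,0,0,0,0,6,0,0,0,0,6,0,0,1,0,6,0,0,3,0,6,0,0,6,0,6,0,0,9,0,6,0,0,10,0,6,0,0,10,0,6,0,0,10,0,6]'

```text
clock: 14.4
tcp_pos: [0.5742, 0.1047, 0.1886]
tool_rot: [0.691, 0.723, -0.001, -0.002]
ft_force: [-0.4, -0.9, -0.1]
opening: 0.0599
```

```bash
python3 st.py
python3 - <<'E'
from h import *
import pickle
c=cam("wrist"); save("wrist","w12.png"); save("scene","s12.png"); save("top","t12.png");pickle.dump(c,open('c12.pkl','wb'))
E
```

```text
14.4 [0.5742 0.1047 0.1886] [ 6.913e-01  7.226e-01 -5.000e-04 -2.100e-03] [-0.37 -0.91 -0.12] 0.01892275987644693 0.05990844130023601
```

View pics/w12.png

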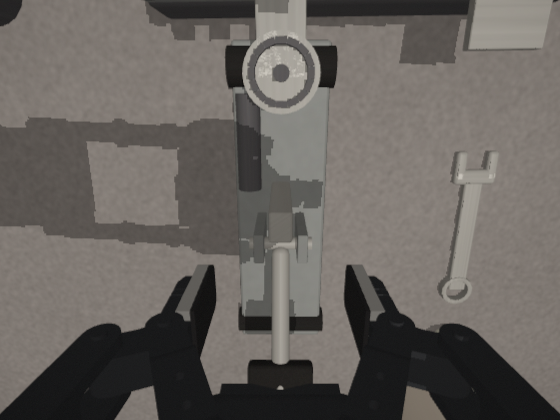

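View pics/s12.png

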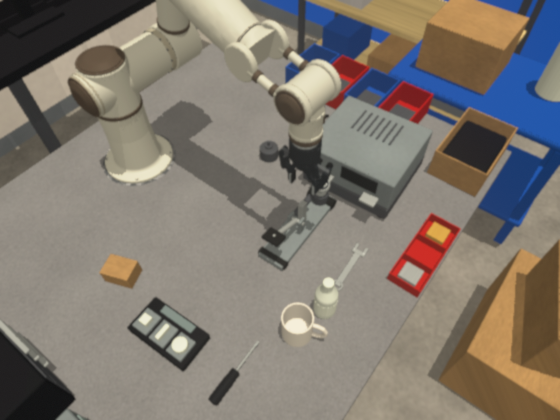

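The pad dot is at (281,72), the post and handle are in line at u≈281, the paddle edge is at (280,375), and the jack stands flat. By kinematics the saddle is within 1–2 mm of the pad centre. Next I'll move over the paddle with fingers shut.

carry_out --increments '[0,-2,0,0,3,0.2,-5,0,0,0,0.4,-8,0,0,0,0.5,-11,0,0,0,0.6,-13,0,0,0,0.6,-13.5,0,0,0,0.6,-13.5,0,0,0,0.6,-13.5,0,0,0]' --force 60

```text
clock: 15.35
tcp_pos: [0.5794, -0.0293, 0.1872]
tool_rot: [0.691, 0.723, -0.001, -0.003]
ft_force: [-0.6, 0.6, -0.9]
opening: 0.0
```

```bash
python3 st.py
python3 - <<'E'
from h import *
import pickle
c=cam("wrist"); save("wrist","w13.png"); save("top","t13.png");pickle.dump(c,open('c13.pkl','wb'))
print(w2px("",(.5803,-.0275,.114),c),w2px("",(.5743,.1044,.105),c))
a=cv2.imread('pics/t13.png')[150:270,200:340]; cv2.imwrite('pics/t13a.png',cv2.resize(a,None,fx=5,fy=5))
E
```

```text
15.35 [ 0.5794 -0.0293  0.1872] [ 0.691   0.7228 -0.0012 -0.0034] [-0.59  0.59 -0.85] 0.01073961781721694 1.659475046406735e-05
[281.28284481 229.45465144] [281.37984289  -7.46426951]
```

View pics/w13.png

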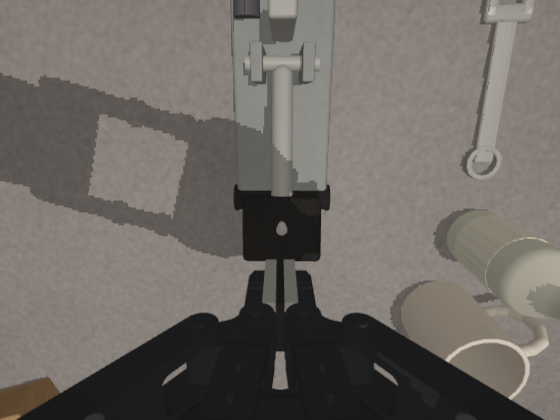

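View pics/t13a.png

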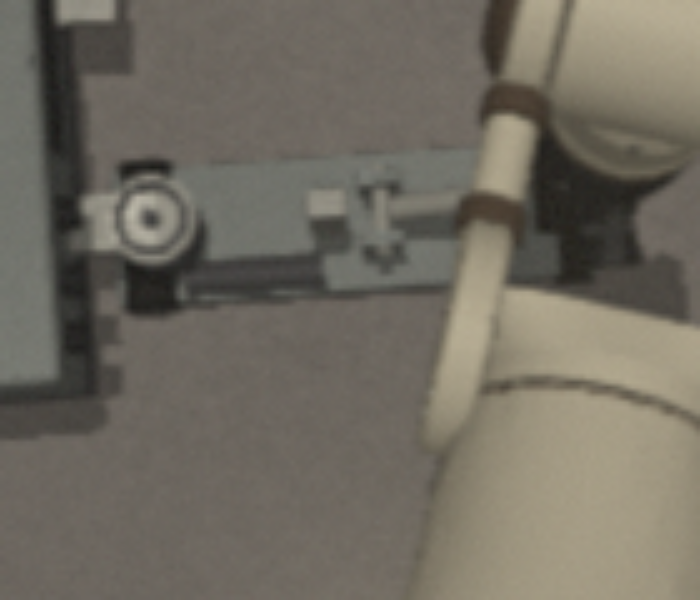

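The paddle dot at (281.5,228.5) is within 1 px of prediction, so the placement is confirmed. Now push down slowly along the arc.

carry_out --increments '[0,0.1,-1.5,0,0,0,0.1,-3,0,0,0,0.1,-4.2,0,0,0,0.1,-4.8,0,0,0,0,-5.3,0,0,0,-0.1,-5.7,0,0,0,-0.2,-6.1,0,0,0,-0.4,-6.5,0,0,0,-0.5,-7,0,0,0,-0.6,-7.5,0,0,0,-0.7,-8,0,0,0,-0.8,-8.5,0,0,0,-0.8,-9,0,0,0,-0.9,-9.5,0,0,0,-0.9,-10,0,0,0,-0.9,-10.4,0,0,0,-0.9,-10.8,0,0,0,-0.9,-11.1,0,0,0,-0.9,-11.1,0,0,0,-0.9,-11.1,0,0]'

```text
clock: 17.45
tcp_pos: [0.5807, -0.0407, 0.079]
tool_rot: [0.691, 0.723, -0.002, -0.001]
ft_force: [-9.0, -6.4, 16.4]
opening: -0.0001
```

```bash
python3 st.py
python3 - <<'E'
from h import *
import pickle
c=cam("wrist"); save("wrist","w14.png"); save("scene","s14.png"); save("top","t14.png")
a=cv2.imread('pics/s14.png')[100:300,220:420]; cv2.imwrite('pics/s14a.png',cv2.resize(a,None,fx=3,fy=3))
a=cv2.imread('pics/t14.png')[120:270,100:300]; cv2.imwrite('pics/t14a.png',cv2.resize(a,None,fx=4,fy=4))
E
```

```text
17.45 [ 0.5807 -0.0407  0.079 ] [ 0.6906  0.7232 -0.0021 -0.0008] [-9.03 -6.45 16.41] 0.0029271645933170807 -0.00013904623639561455
```

View pics/w14.png

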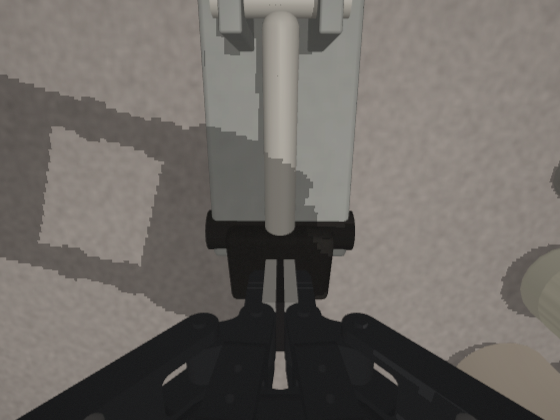

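View pics/s14a.png

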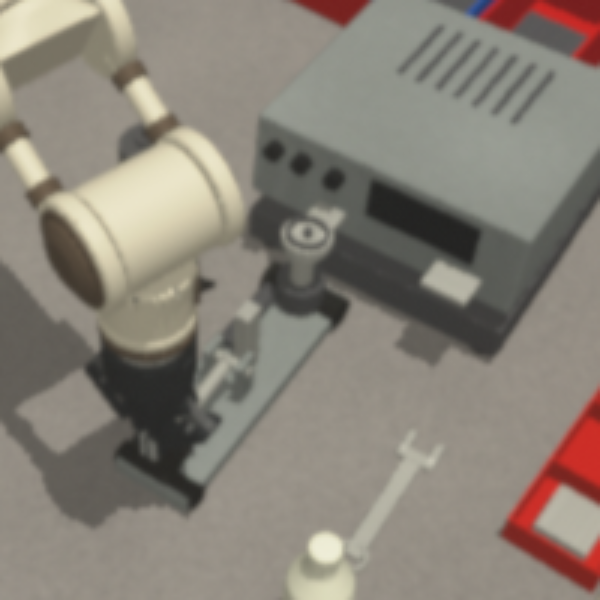

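View pics/t14a.png

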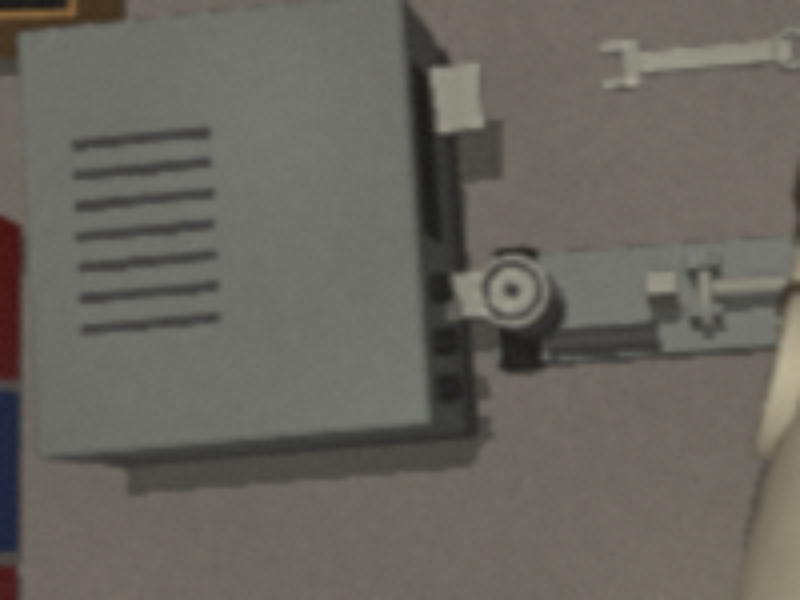

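The handle is at its stop (tip 60 mm, 16 N) and the chassis is visibly raised on the saddle. The jack hasn't shifted: its post is still at about (265,191) in the top view. Now let the handle come all the way up.

carry_out --increments '[0,0,0.6,0,0,0,0,1.2,0,0,0,0.1,1.8,0,0,0,0.2,2.4,0,0,0,0.3,3,0,0,0,0.4,3.6,0,0,0,0.6,4.2,0,0,0,0.8,4.8,0,0,0,1,5.4,0,0,0,1.1,6,0,0,0,1.1,7,0,0,0,1.1,8,0,0,0,1.1,8,0,0,0,1.1,8,0,0,0,1.1,8,0,0,0,1.1,8,0,0]'

```text
clock: 19.2
tcp_pos: [0.5803, -0.0296, 0.1584]
tool_rot: [0.691, 0.723, -0.002, -0.001]
ft_force: [-0.3, 0.4, -0.3]
opening: -0.0003
```

```bash
python3 st.py
python3 - <<'E'
from h import *
import pickle
c=cam("wrist"); save("wrist","w15.png"); save("scene","s15.png"); save("top","t15.png")
print(w2px("",(.5803,-.0275,.114),c))
a=cv2.imread('pics/s15.png')[100:300,220:420]; cv2.imwrite('pics/s15a.png',cv2.resize(a,None,fx=3,fy=3))
a=cv2.imread('pics/t15.png')[120:270,100:300]; cv2.imwrite('pics/t15a.png',cv2.resize(a,None,fx=4,fy=4))
E
```

```text
19.2 [ 0.5803 -0.0296  0.1584] [ 0.6906  0.7232 -0.0024 -0.0012] [-0.26  0.35 -0.27] 0.002156462988743865 -0.0002731143817827257
[279.46600748 248.2315166 ]
```

View pics/w15.png

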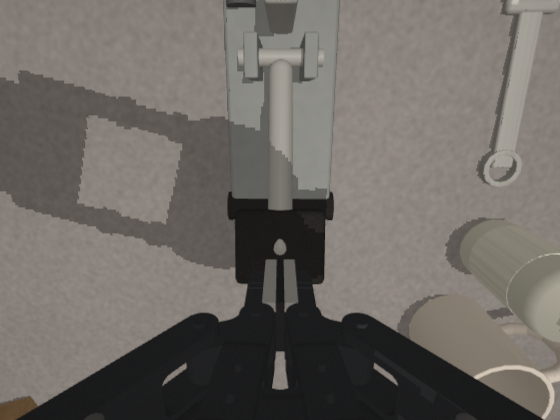

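View pics/s15a.png

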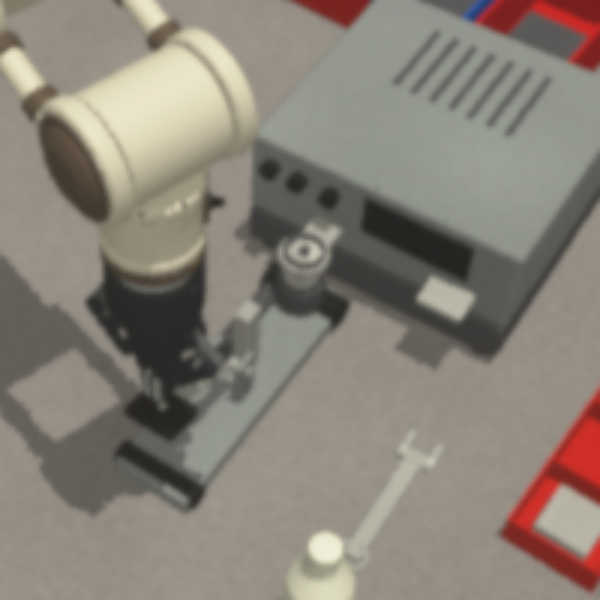

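View pics/t15a.png

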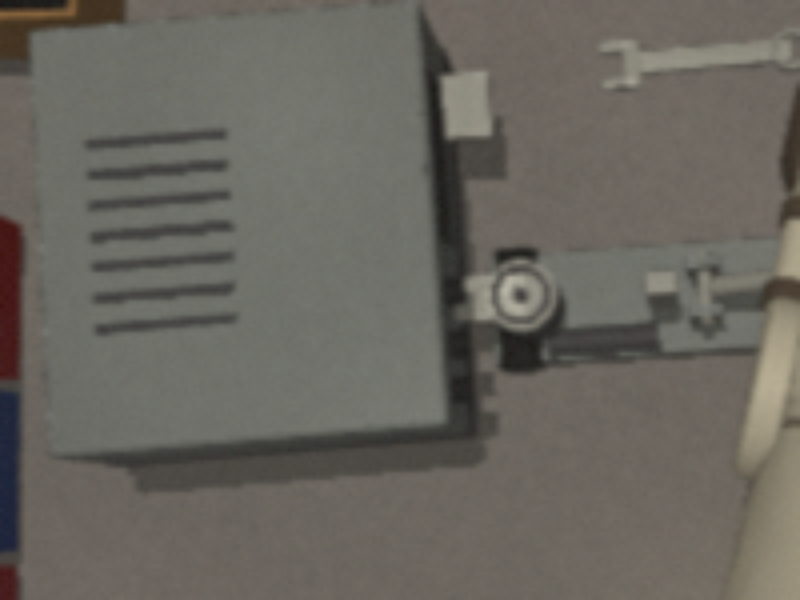

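The chassis is down, the handle is up (paddle dot (280,246) against (279.5,248) predicted), and the jack hasn't moved. Now the final push.

carry_out --increments '[0,0.1,-1,0,0,0,0.1,-1.8,0,0,0,0.1,-2.3,0,0,0,0,-2.7,0,0,0,-0.1,-3.1,0,0,0,-0.3,-3.5,0,0,0,-0.4,-4,0,0,0,-0.5,-4.5,0,0,0,-0.6,-5,0,0,0,-0.7,-5.5,0,0,0,-0.8,-6,0,0,0,-0.9,-6.5,0,0,0,-0.9,-7,0,0,0,-1,-7.4,0,0,0,-1,-7.8,0,0,0,-1,-8.1,0,0,0,-1,-8.2,0,0,0,-1,-8.2,0,0,0,-1,-8.2,0,0,0,-1,-8.2,0,0]'

```text
clock: 21.35
tcp_pos: [0.5814, -0.0405, 0.079]
tool_rot: [0.691, 0.723, -0.002, 0.0]
ft_force: [-8.1, -1.0, 16.4]
opening: -0.0002
```

```bash
python3 st.py
python3 - <<'E'
from h import *
save("wrist","w16.png"); save("scene","s16.png"); save("top","t16.png")
a=cv2.imread('pics/s16.png')[100:300,220:420]; cv2.imwrite('pics/s16a.png',cv2.resize(a,None,fx=3,fy=3))
a=cv2.imread('pics/t16.png')[120:270,100:300]; cv2.imwrite('pics/t16a.png',cv2.resize(a,None,fx=4,fy=4))
E
python3 st.py
```

```text
21.35 [ 0.5814 -0.0405  0.079 ] [ 0.6905  0.7233 -0.0023  0.    ] [-8.05 -0.97 16.42] 0.0017331684768626084 -0.0002010915424958742
21.5 [ 0.5814 -0.0405  0.079 ] [ 0.6905  0.7233 -0.0023  0.    ] [-8.08 -1.14 17.86] 0.0007049686266875938 0.0004670317559281685
```

View pics/s16a.png

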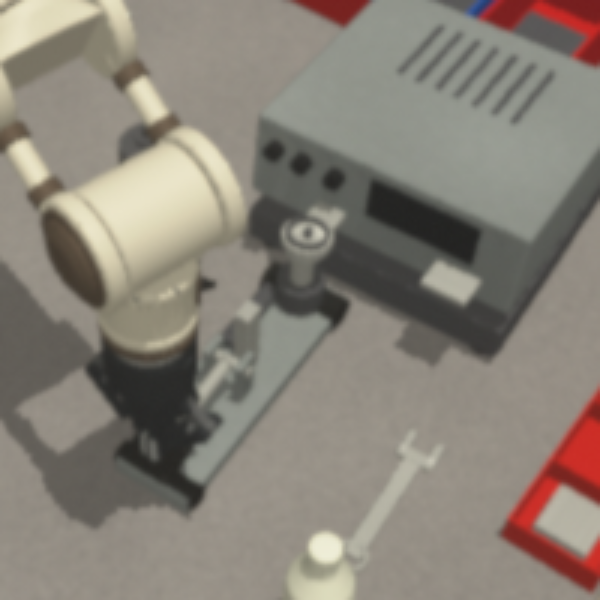

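View pics/t16a.png

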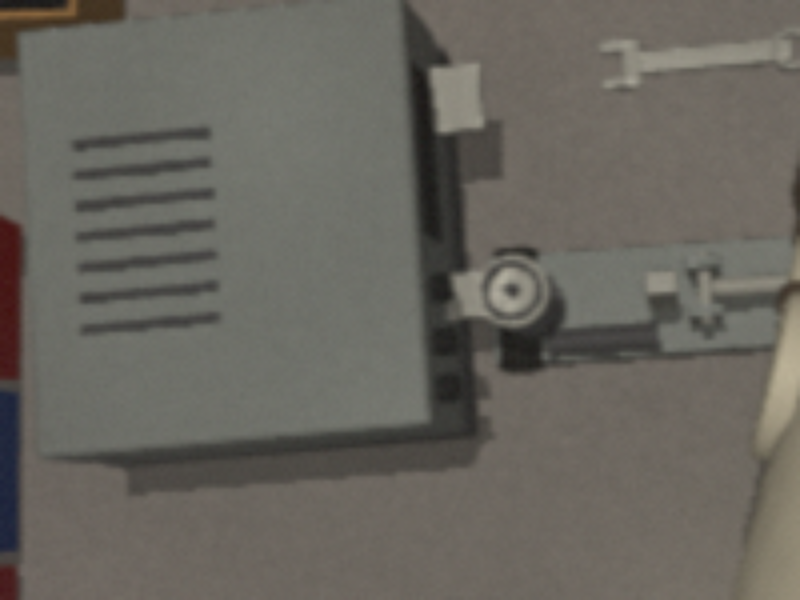

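View pics/s16.png

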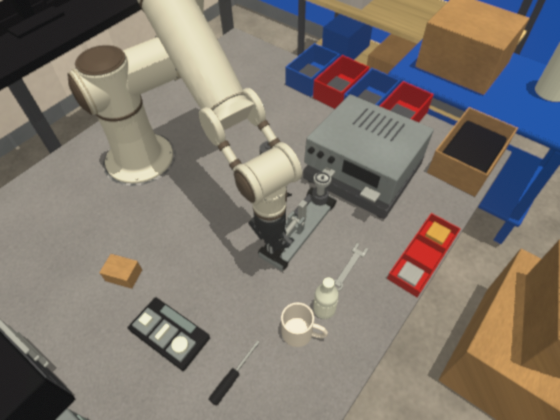

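The handle is held at its stop with 17 N and the arm is still. The chassis is raised on the saddle, the jack is in place, the keys are free and the bystanders are untouched. Handing in.

Run:
```python
from h import *
print(finish_job()); s=sense(); print(s['clock'],s['tcp_pos'],s['ft_force'])
```

```text
the job is handed in; nothing more can be done
None
the job is handed in; nothing more can be done
```

The whole sequence is done and I handed the job in at about 21.5 s of the 72 s. `finish_job` reports no verdict, so what follows rests on my own checks.

- **Keys:** I pressed round, then square, then bar, one at a time. Each reached its stop with 15 to 24 N and the fingertip at about 43 mm. The last scene picture showed all three free again.
- **Jack:** I carried it by its post, slid it under the ringed pad, set it down and let go. By the wrist camera the saddle is within about 2 mm of the pad centre, and the paddle was within 1 px of where that placing predicts. The top camera puts the pad about 2 mm away from that wrist reading, which is within calibration and inside the 10 mm limit.
- **Pump:** I pushed the handle fully down, and the chassis visibly rose on the saddle. I then let it come all the way up, and the chassis was down with the jack unmoved.
- **Final hold:** The handle is down again with the fingertip at 60 mm, against about 59 mm expected at the stop. The arm was still, pushing with 16 to 18 N. There is also about 8 N sideways on the wrist, but the jack did not slide.

The bystanders looked untouched in the pictures. I had no direct reading of the handle or chassis angles or of the saddle force; those are judged from the pictures and the tool height.

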